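# Bowl on the scale, then tare

### The arm

A 6-joint arm with a two-finger parallel gripper is mounted at the origin on a cart in front of the work surface, level with it; the furniture and walls round the work are solid. World frame = base frame: x ahead of the robot, y to its left, z up, the work surface at z = 0. Lengths are in mm, angles in rad, forces in N, time in s.
With the tool pointing down it reaches from about 400 to 925 mm from the base axis. Payload 12.5 kg.
Tool frame: the origin (TCP) lies midway between the tips of the shut fingers; the grasp point (between the pads) lies 19 mm behind it (env.pinch_z is the z of the grasp point in the tool frame, in mm); z points along the fingers, y is the line along which they close (so a half turn about z gives the same grasp; the last joint's range is limited). The gripper opens to 95 mm and grips with 3 to 60 N. Pads are 20 mm wide; open, the fingers measure 119 mm over their backs; the gripper's body (75 mm by 180 mm) begins 59 mm behind the grasp point.
Start: joints at [-1.27, 0.491, 1.559, -0, 1.092, -0.106], TCP at [247.32, -574.006, 188.861] pointing down, gripper open.
Joint ranges: [-3.1, 3.1], [-0.84, 2.19], [0.05, 2.79], [-1.13, 4.28], [0.06, 2.93], [-2.69, 2.69]. Speed limits (rad/s): [2.22, 2.22, 2.79, 3.14, 3.14, 3.14].

### API

Orientations are given as [roll, pitch, yaw] about the fixed x, y, z axes, in that order (R = Rz(yaw) Ry(pitch) Rx(roll)).
In Python, from cell import env, eyes gives the robot as it stands.
- The arm moves only by the shell command python3 -m inch 'ROWS'. ROWS is JSON, a list of rows, each a list of 3 entries, a list of its own where there are three numbers: the shift along the tool's x, y, z in units of 60 mm (1.0 is 60 mm), then the turn about the tool's z in units of 5 degrees (1.0 is 5 degrees), then the closure, from -1 (fully open) to 1 (shut). In form: [[[tx, ty, tz], turn, claw], ...]. A call has exactly 10 rows; each row shifts and turns the commanded pose from where the row before left it, along the tool's axes as they then stand; what a row does not reach is not made up. A row lasts 1/8 s, in which the tool goes at most 62.5 mm and 10.7 degrees, less where a joint would pass 70% of its speed; a pose out of reach is approached as far as the arm can. A call is refused whole if a number of a shift passes 1 or a number of a turn 1, either way. A call with a gripper value outside its range is refused whole. The fingers move at their own pace and stop on an object; the grip force is fixed at half the most. Time passes only in rows, so rows that do not move let the fingers close, or fill a call up. It gives the time, the measured TCP pose, the force, the opening and the grip force at its end, in the units of the state.
- env.state(): the state, without advancing time (a new reading comes with each control period).
- eyes.read_camera(name): name is "scene" or "top"; returns a dict with "pixels" (480x640x3 uint8, red, green, blue), "fx", "fy", "cx", "cy" (pixels), "distortion" ([k1, k2, p1, p2, k3] as OpenCV has them; the pictures are not rectified), "extrinsics" (4x4, takes a point from world to camera coordinates). Camera axes: x right, y down, z forward; pixel columns grow to the right and rows downward; lengths in mm; the calibration is good to about 2 mm. A picture is of the moment at which its call begins. There is no depth.
- env.job_done(): hands the job in; it is judged then, once.
Trained networks look in a picture, given as the dict that the camera call returned (one of the last four; its "shot" number tells which), for a name from the list of things; names that differ only in an ending like _2 or _b are one class to them, and where a whole thing is asked for, a point or a joint stands for the part that bears it (a point fixed in the world has none). Each returns a list of dicts, best first, with "score" (0 to 1); they miss things now and then, are a little off and sometimes report something else, mostly with a low value. They report only what shows in the picture. A call takes as long as a camera call.
- eyes.boxes_of(name, picture): "centre" ([row, column] in pixels, amid what is visible of it).
- eyes.cut_out(name, picture): "mask" (480x640 bool, what is visible of it) and "centre" ([row, column] in pixels, amid what is visible of it).
- eyes.spot_point(name, picture): "centre" ([row, column] in pixels: a listed point, or the origin of a listed thing).
The state is a dict: "t": time; "joints": joint angles; "qvel": joint speeds; "tau": joint torques, N m; "eef_pos": TCP position; "tcp_rot": TCP orientation; "ft_force": force on the tool from outside, world axes, zero at the start; "moment": the same for the moment, N m; "opening": opening from 0.0 (shut) to 1.0 (fully open); "grip_force": force on a finger pad.
Only numpy, scipy, OpenCV 4.12 (cv2) and the standard library are available. Lean on these libraries where they do the work, as an engineer would, in place of code of your own. Each camera call takes 0.05 s, during which the arm holds its last target. There are 200 camera calls.

### The job

Make the kitchen scale ready for weighing: set the empty small white bowl (not the one with the tealight in it) upright on the middle of the scale's round pan without dropping it, and let go. Then press the oblong tare key fully down for a moment and let it come up again, with the bowl still standing in the middle. Do not press tare before the bowl stands on the pan, and never press the small round units key.

Things in the scene. Friction and masses are not known exactly. Their poses are not given: they have to be found in the camera images.
- bowl: Empty small white ceramic bowl, round, nearly straight-sided, no handle: 58 mm wide at the foot, 62-64 mm over most of its height, 66 mm at the rim, 42 mm high, wall 4 mm, 105-210 g. Origin: centre of its underside, z up. Grip it across its outside from above. It stands left or right of the scale; an alike bowl on the other side holds a tealight.
- scale: White kitchen scale, fixed, x -117 to +69 mm, 156 mm wide, case top 20 mm above the worktop; round steel pan, 120 mm diameter, flat top 26 mm above the worktop, does not sink. Origin on the worktop (z = 0) under the pan's centre, z up; -x is the front with display and keys, towards the robot. Seen from the robot tare is right of the display, units left.
- tare_key (a joint): Tare key: grey, oblong, 20 mm (x) by 36 mm (y), front right of the scale; centre of its top at x -92, y -48, z +27 mm in the scale's frame, 7 mm above the case. Value: how far it is down, 0 up, 0.004 m fully down. Sprung: about 1 N starts it, 5 N holds it fully down, and it comes back up by itself.
- units_key (a joint): Units key, not to be pressed: grey, round, 16 mm in diameter, on the front left of the scale; the centre of its top is at x -92, y +48, z +27 mm in the scale's frame. Joint value as for the tare key, 0 up, 0.004 m fully down. Not part of the job: a tall rice cooker (x over 0.5 m, y under -0.2 m) is near.

How it is judged (in metres and radians):
On the way, in this order (a step that is already met when the one before it is completed fails the run):
1. the empty bowl stands upright on the middle of the pan, let go (horizontal distance between bowl and scale below 0.02 m and z of bowl in the frame of scale between 0.022 and 0.03 m and angle between bowl's own z axis and vertical below 0.17 rad and contact force between the fingers and bowl below 0.1 N and linear speed of bowl below 0.02 m/s), for 0.2 s.
2. the tare key is pressed down with the bowl on the pan (horizontal distance between bowl and scale below 0.02 m and z of bowl in the frame of scale between 0.022 and 0.03 m and angle between bowl's own z axis and vertical below 0.17 rad and value of joint tare_key above 0.003 m), for 0.05 s.
At the end, for the whole second after the job is handed in: The empty bowl stands at rest and upright (within 10 degrees) on the pan, its centre within 20 mm of the pan's centre, released; both keys are up (less than 1 mm down) (all of step 1 and value of joint each of tare_key, units_key below 0.001 m); the robot touches nothing.
It fails at once if the tare key is pressed (over 2 mm) while the bowl does not stand on the middle of the pan (within 20 mm of its centre, upright) (value of joint tare_key above 0.002 m and not (horizontal distance between bowl and scale below 0.02 m and z of bowl in the frame of scale between 0.022 and 0.03 m and angle between bowl's own z axis and vertical below 0.17 rad)).
It fails at once if the units key is pressed (over 2 mm) (value of joint units_key above 0.002 m).
It fails at once if the bowl is dropped (falls free of the fingers at over 0.6 m/s) (linear speed of bowl above 0.6 m/s and contact force between the fingers and bowl below 0.1 N).
It also fails if it takes over 46 s, if anything falls off the work surface, if the arm or the gripper's body presses on something with over 40 N, if the wrist force passes 120 N, or if a joint passes its speed limit or range.

## Working session

There is one attempt and no reset: what is moved stays moved. The work goes in short steps, Python scripts to look and compute and a shell command to move; the robot and the scene stay as the last step left them, time stands still between calls to the robot, and variables do not carry over. Pictures are saved under pics/ and viewed, at most 10 in all, crops included, and the job is handed in when it is done.

```bash
ls; mkdir -p pics; cat > h.py <<'E'
import numpy as np, cv2
from cell import env, eyes
def ray(p,rc):
    K=np.array([[p['fx'],0,p['cx']],[0,p['fy'],p['cy']],[0,0,1.]])
    u=cv2.undistortPoints(np.array([[[rc[1],rc[0]]]],float),K,np.array(p['distortion'],float))[0,0]
    E=np.array(p['extrinsics']);R=E[:3,:3];t=E[:3,3]
    return -R.T@t, R.T@np.array([u[0],u[1],1.])
def at_z(p,rc,z):
    c,d=ray(p,rc); return c+d*(z-c[2])/d[2]
def save(p,n): cv2.imwrite('pics/'+n,p['pixels'][:,:,::-1])
def proj(p,X):
    E=np.array(p['extrinsics']);K=np.array([[p['fx'],0,p['cx']],[0,p['fy'],p['cy']],[0,0,1.]])
    return cv2.projectPoints(np.atleast_2d(np.array(X,float)),cv2.Rodrigues(E[:3,:3])[0],E[:3,3],K,np.array(p['distortion'],float))[0][:,0]
E
python3 - <<'E'
from h import *
np.set_printoptions(precision=1,suppress=True)
for n in ('top','scene'):
    p=eyes.read_camera(n); save(p,n+'0.png')
    for th,z in (('bowl',0),('scale',0),('tare_key',27),('units_key',27)):
        for r in eyes.spot_point(th,p): print(n,th,r['score'],np.array(r['centre']),at_z(p,r['centre'],z))
print(env.state(), env.pinch_z)
E
```

```text
pics
top bowl 0.6 [261.1 229.3] [464.  239.6   0. ]
top scale 0.79 [228.4 319.8] [533.   36.8   0. ]Traceback (most recent call last):
  File "<stdin>", line 6, in <module>
ValueError: it knows: bowl, scale
```

```bash
python3 - <<'E'
from h import *
np.set_printoptions(precision=1,suppress=True)
for n in ('top','scene'):
    p=eyes.read_camera(n); save(p,n+'0.png')
    for th,z in (('bowl',0),('scale',0)):
        for r in eyes.spot_point(th,p): print(n,'spot',th,r['score'],np.array(r['centre']),at_z(p,r['centre'],z))
        for r in eyes.boxes_of(th,p): print(n,'box',th,r['score'],np.array(r['centre']),at_z(p,r['centre'],z+20))
print(env.state(), env.pinch_z)
E
```

```text
top spot bowl 0.74 [261.9 230.9] [462.2 236.    0. ]
top box bowl 0.66 [260.2 228.1] [465.1 238.1  20. ]
top box bowl 0.64 [268.8 296.9] [443.5  87.8  20. ]
top spot scale 0.68 [227.9 318. ] [534.2  40.7   0. ]
top box scale 0.65 [271.5 295.6] [437.7  90.7  20. ]
top box scale 0.59 [238.2 318.7] [509.4  39.1  20. ]
scene spot bowl 0.59 [329.9 248.2] [456.9 244.4   0. ]
scene box bowl 0.9 [320.2 250.1] [458.5 235.3  20. ]
scene spot scale 0.59 [256.7 294.8] [524.2  28.7   0. ]
scene box scale 0.58 [259.7 300.6] [494.4  43.1  20. ]
{'t': 0.65, 'joints': array([-1.3,  0.5,  1.6, -0. ,  1.1, -0.1]), 'qvel': array([-0., -0., -0.,  0., -0., -0.]), 'tau': array([  0. , -61.2, -25.8,   0.1,   0. ,   0. ]), 'eef_pos': array([ 247.3, -574. ,  188.9]), 'tcp_rot': array([3.1, 0. , 0.4]), 'ft_force': array([-0.2,  0.5, -0.3]), 'moment': array([ 0.1, -0. ,  0.1]), 'grip_force': 0.0, 'opening': 1.0019496386717583} -18.8
```

View pics/top0.png

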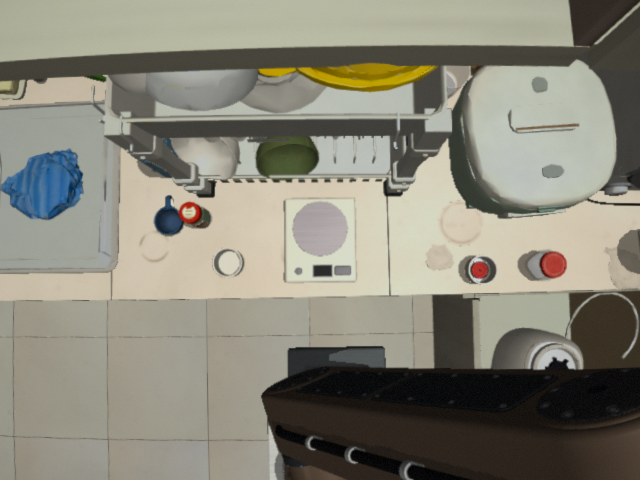

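View pics/scene0.png

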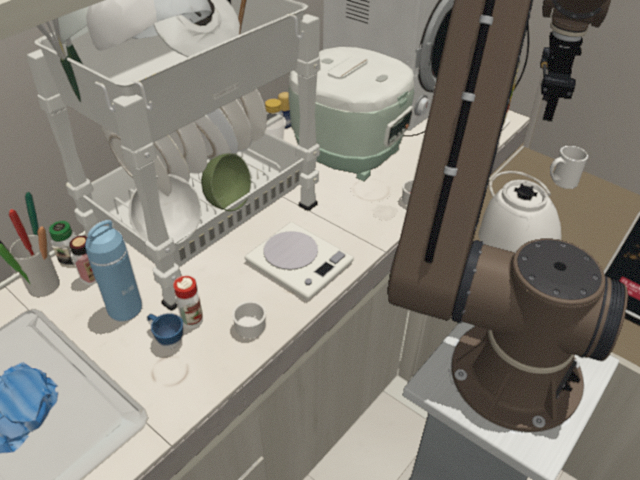

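The top picture shows the empty bowl at row 263, col 228. The pan is centred near (229,320), with tare at (270,343) and units at (270,298). The tealight bowl is at (269,481). The scene picture agrees, with the bowl at (322,249). Next I'll refine the bowl and pan positions and check the obstacles.

```bash
python3 - <<'E'
from h import *
np.set_printoptions(precision=1,suppress=True)
P={n:eyes.read_camera(n) for n in ('top','scene')}
def tri(a,b):
    c1,d1=ray(P['top'],a);c2,d2=ray(P['scene'],b)
    s=np.linalg.lstsq(np.c_[d1,-d2],c2-c1,rcond=None)[0]
    return (c1+d1*s[0]+c2+d2*s[1])/2, np.linalg.norm(c1+d1*s[0]-c2-d2*s[1])
print('kettle knob',tri((352,557),(188,524)))
print('jar lid',tri((211,190),(284,185)))
print('post R top tier',tri((125,448),(25,310)))
for n,p in P.items():
    print(n,'cam',ray(p,(0,0))[0])
    for th in ('bowl','scale'):
        for r in eyes.cut_out(th,p)[:2]:
            m=r['mask'].astype(np.uint8);c=max(cv2.findContours(m,0,1)[0],key=cv2.contourArea)
            z=42 if th=='bowl' else 20
            W=np.array([at_z(p,(q[0][1],q[0][0]),z)[:2] for q in c],np.float32)
            print(n,th,r['score'],m.sum(),'circ',cv2.minEnclosingCircle(W),'rect',cv2.minAreaRect(W))
    # pan: colour segmentation around centre
    u=proj(p,[534,39,26])[0].astype(int); im=p['pixels'].copy()
    mk=np.zeros((482,642),np.uint8); cv2.floodFill(im,mk,tuple(int(v) for v in u),0,(6,)*3,(6,)*3,4|(255<<8)|cv2.FLOODFILL_MASK_ONLY|cv2.FLOODFILL_FIXED_RANGE)
    m=cv2.morphologyEx((mk[1:-1,1:-1]>0).astype(np.uint8),cv2.MORPH_CLOSE,np.ones((3,3)))
    c=max(cv2.findContours(m,0,1)[0],key=cv2.contourArea)
    W=np.array([at_z(p,(q[0][1],q[0][0]),26)[:2] for q in c],np.float32)
    print('pan',m.sum(),cv2.fitEllipse(W))
for nm,rc in (('tare',(270.5,343)),('units',(270.5,298))): print(nm,at_z(P['top'],rc,27))
big=np.vstack([cv2.resize(P['top']['pixels'][190:290,210:370],None,fx=5,fy=5,interpolation=cv2.INTER_CUBIC)])
cv2.imwrite('pics/c1.png',big[:,:,::-1])
print(env.state()['tcp_rot'].round(4))
E
```

```text
kettle knob (array([ 237.3, -481.6,   34.9]), np.float64(30.642231216070105))
jar lid (array([562.2, 298.4, 102.7]), np.float64(1.973170021572936))
post R top tier (array([ 622.5, -144.9,  448.7]), np.float64(5.840008166733142))
top cam [ 414.3   15.3 1082. ]
top bowl 0.74 741 circ ((461.80926513671875, 232.81407165527344), 34.644371032714844) rect ((460.25048828125, 232.70761108398438), (67.10933685302734, 59.94227600097656), 89.02139282226562)
top bowl 0.25 168 circ ((437.42962646484375, -9.667484283447266), 18.58600425720215) rect ((436.37225341796875, -9.646060943603516), (34.06420135498047, 21.25071144104004), 88.83952331542969)
top scale 0.64 5846 circ ((507.1339111328125, 36.925662994384766), 115.95463562011719) rect ((505.6651611328125, 36.154293060302734), (184.69908142089844, 156.11099243164062), 0.1790173053741455)
pan 1517 ((539.8783569335938, 48.25988006591797), (79.91565704345703, 121.67381286621094), 52.22512435913086)
scene cam [-113.9  730.1  907.7]
scene bowl 0.98 1008 circ ((448.4031982421875, 245.42623901367188), 46.367069244384766) rect ((448.7250061035156, 245.75408935546875), (61.57020568847656, 91.45295715332031), 45.5321159362793)
scene scale 0.98 4432 circ ((500.72296142578125, 41.5498161315918), 118.67215728759766) rect ((502.408447265625, 41.462398529052734), (160.99974060058594, 191.0658416748047), 89.82433319091797)
pan 1471 ((529.90966796875, 36.14625930786133), (110.52303314208984, 113.78707122802734), 107.06905364990234)
tare [437.7 -12.2  27. ]
units [439.6  85.   27. ]
[3.1 0.  0.4]
```

View pics/c1.png

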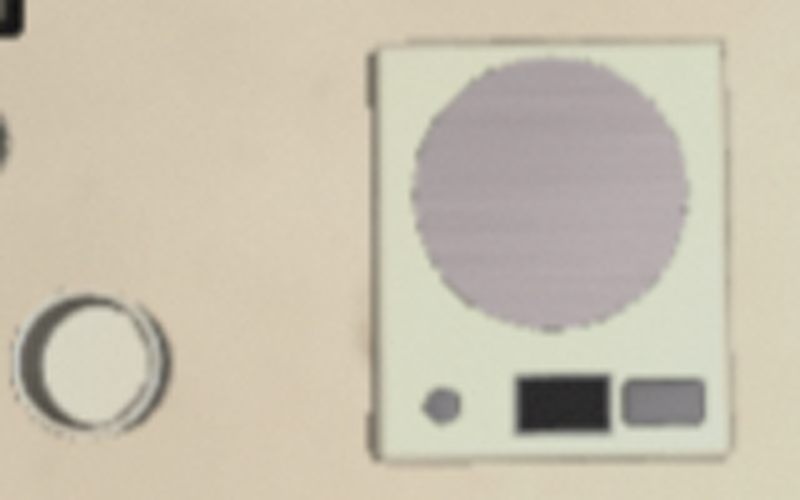

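The crop shows the pan centre at about (228.8, 320.2), units at (271, 298.4), tare at (270.4, 342.6) and an empty bowl at (262.7, 228). I'll fit the model outlines to the masks in both views.

```bash
cat >> h.py <<'E'
from scipy.optimize import minimize
A=np.linspace(0,2*np.pi,40)
def ring(r,z): return np.c_[r*np.cos(A),r*np.sin(A),0*A+z]
BOWL=np.vstack([ring(29,0),ring(31.5,10),ring(33,42)])
SC=np.array([[x,y,z] for x in(-117,69) for y in(-78,78) for z in(0,20)],float)
def fit(model,masks,x0,z=0):
    def cost(v):
        c,s=np.cos(v[2]/50),np.sin(v[2]/50); M=model@np.array([[c,s,0],[-s,c,0],[0,0,1]])+[v[0],v[1],z]; e=0
        for p,m in masks:
            h=cv2.convexHull((proj(p,M)*16).astype(np.int32).reshape(-1,1,2)); im=np.zeros((480,640),np.uint8)
            cv2.fillConvexPoly(im,h,1,8,4); e+=1-(im&m).sum()/(im|m).sum()
        return e
    r=minimize(cost,[*x0,0],method='Nelder-Mead',options=dict(initial_simplex=[[x0[0]-6,x0[1]-6,0],[x0[0]+7,x0[1],0],[x0[0],x0[1]+7,0],[x0[0],x0[1],3]]))
    return r.x*[1,1,1/50],r.fun
E
python3 - <<'E'
from h import *
np.set_printoptions(precision=3,suppress=True)
P=[eyes.read_camera(n) for n in ('top','scene')]
for th,mo,x0 in (('bowl',BOWL,(461,235)),('scale',SC,(530,36))):
    ms=[(p,max(eyes.cut_out(th,p),key=lambda r:r['score'])['mask'].astype(np.uint8)) for p in P]
    for s in (ms[:1],ms[1:],ms): print(th,*fit(mo,s,x0))
print('pan',at_z(P[0],(228.8,320.2),26),'tare',at_z(P[0],(270.4,342.6),27),'units',at_z(P[0],(271,298.4),27),'rim',at_z(P[0],(262.7,228.1),42))
print(env.state()['tcp_rot'],env.state()['eef_pos'])
E
```

```text
bowl [460.418 236.012   0.017] 0.12210012210012211
bowl [458.133 235.82    0.029] 0.12678571428571428
bowl [459.484 235.141   0.03 ] 0.26125916968964136
scale [529.99   37.31   -0.016] 0.041659859500081664
scale [536.408  31.962   0.006] 0.11796407185628743
scale [529.916  36.345   0.002] 0.17873893354947956
pan [529.288  35.382  26.   ] tare [437.951 -11.316  27.   ] units [438.539  84.103  27.   ] rim [458.69  233.463  42.   ]
[3.141 0.    0.407] [ 247.313 -574.008  188.867]
```

```bash
python3 -m inch '[[[0,0,-0.3],0.93,-1],[[0,0,-0.3],0.93,-1],[[0,0,0],0.93,-1],[[0,0,0],0.93,-1],[[0,0,0],0.94,-1],[[0.28,-0.91,0],0,-1],[[0.28,-0.91,0],0,-1],[[0.28,-0.91,0],0,-1],[[0.28,-0.91,0],0,-1],[[0.28,-0.91,0],0,-1]]'; python3 -c "
from cell import env;print(env.state()['tcp_rot'],env.state()['joints'])"
```

```text
t: 2.5
eef_pos: [331.5, -299.3, 225.0]
tcp_rot: [3.141, -0.0, -0.0]
ft_force: [0.8, -1.0, 0.2]
opening: 0.997
grip_force: 0.0
[ 3.14107946e+00 -4.42595230e-04 -2.45905503e-04] [-8.82485874e-01  1.92853219e-01  1.92297768e+00  1.83221673e-05
  1.02508425e+00  6.88546967e-01]
```

```bash
python3 -m inch '[[[0.285,-0.83,0],0,-1],[[0.285,-0.83,0],0,-1],[[0.285,-0.83,0],0,-1],[[0.285,-0.83,0],0,-1],[[0.165,-0.93,0],0,-1],[[0.165,-0.93,0],0,-1],[[0.165,-0.93,0],0,-1],[[0.165,-0.93,0],0,-1],[[0.165,-0.93,0],0,-1],[[0.165,-0.93,0],0,-1]]'
```

```text
t: 3.75
eef_pos: [459.1, 235.1, 225.0]
tcp_rot: [-3.142, -0.001, 0.0]
ft_force: [1.1, -1.1, 0.3]
opening: 1.0
grip_force: 0.0
```

```bash
python3 -m inch '[[[0,0,0.7],0,-1],[[0,0,0.7],0,-1],[[0,0,0.7],0,-1],[[0,0,0.6],0,-1],[[0,0,0.4],0,-1],[[0,0,0.3],0,-1],[[0,0,0.25],0,-1],[[0,0,0],0,-1],[[0,0,0],0,-1],[[0,0,0],0,-1]]'
python3 -c "
from h import *
p=eyes.read_camera('scene');q=eyes.read_camera('top')
a=p['pixels'][200:400,140:380];b=q['pixels'][190:340,160:380]
cv2.imwrite('pics/g1.png',np.hstack([cv2.resize(a,(400,333)),cv2.resize(b,(400,333))])[:,:,::-1])"
```

```text
t: 5.0
eef_pos: [459.4, 233.1, 6.5]
tcp_rot: [-3.141, -0.001, 0.0]
ft_force: [0.4, -0.8, 0.1]
opening: 1.002
grip_force: 0.0
```

View pics/g1.png

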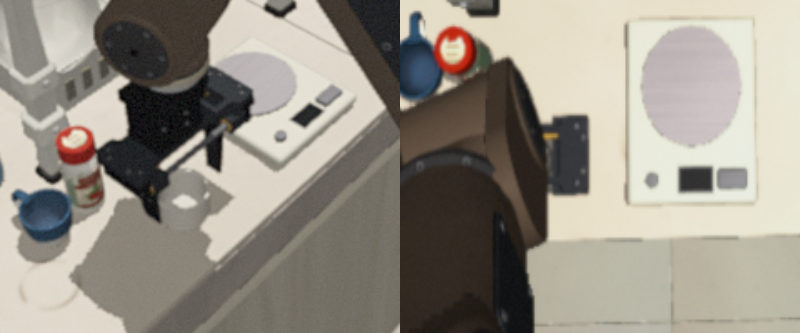

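The left half (scene) shows the fingers on either side of the bowl, left tip near (152,215) and right tip near (214,168), and the bowl may sit slightly forward. I'll check that numerically before closing.

```bash
python3 - <<'E'
from h import *
np.set_printoptions(precision=1,suppress=True)
p=eyes.read_camera('scene')
im=p['pixels'].copy()
for r in (BOWL+[459.4,235,0])[::2]:
    u=proj(p,r)[0]; cv2.circle(im,tuple(int(round(v)) for v in u),0,(255,0,0),-1)
for y in (233-47.5,233+47.5): 
    u=proj(p,[459.4,y,6.5])[0]; cv2.circle(im,tuple(int(round(v)) for v in u),2,(0,255,0),-1)
cv2.imwrite('pics/g2.png',cv2.resize(im[270:370,190:320],None,fx=5,fy=5,interpolation=cv2.INTER_NEAREST)[:,:,::-1])
E
```

```text
(no output)
```

View pics/g2.png

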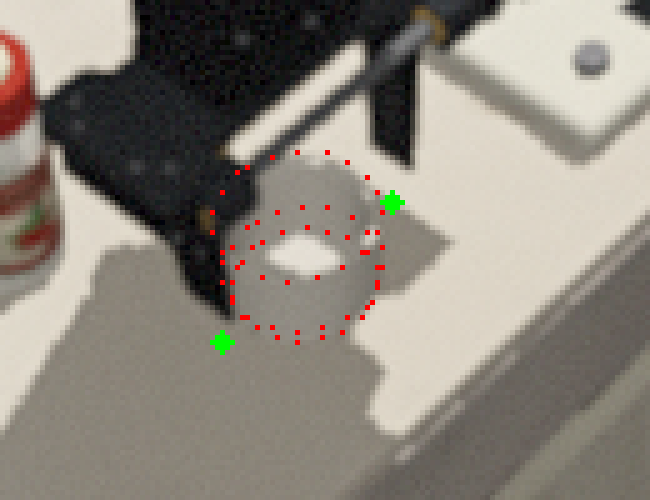

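The bowl outline fits the picture. The open fingertips show somewhat higher than the TCP projection, which is consistent with a linkage that retracts as it opens. Closing now.

```bash
python3 -m inch '[[[0,0,0],0,0],[[0,0,0],0,0.1],[[0,0,0],0,0.3],[[0,0,0],0,0.5],[[0,0,0],0,1],[[0,0,0],0,1],[[0,0,0],0,1],[[0,0,0],0,1],[[0,0,0],0,1],[[0,0,0],0,1]]'
python3 - <<'E'
from h import *
p=eyes.read_camera('scene')
im=p['pixels'].copy()
for r in (BOWL+[459.4,235,0])[::2]:
    u=proj(p,r)[0]; cv2.circle(im,tuple(int(round(v)) for v in u),0,(255,0,0),-1)
cv2.imwrite('pics/g3.png',cv2.resize(im[270:370,190:320],None,fx=5,fy=5,interpolation=cv2.INTER_NEAREST)[:,:,::-1])
E
```

```text
t: 6.4
eef_pos: [459.1, 233.0, 5.8]
tcp_rot: [3.142, -0.0, 0.0]
ft_force: [0.7, 1.1, 0.5]
opening: 0.672
grip_force: 30.0
```

View pics/g3.png

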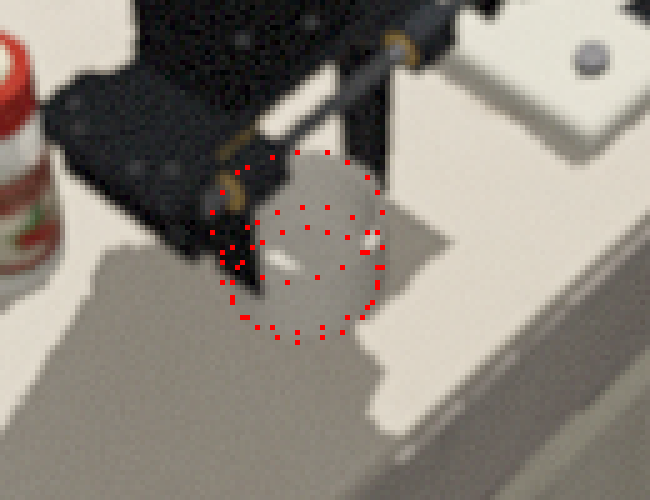

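Opening 0.672 (63.8 mm) with 30 N matches a diametral grip on the bowl. Lifting.

```bash
python3 -m inch '[[[0,0,-0.1],0,1],[[0,0,-0.2],0,1],[[0,0,-0.3],0,1],[[0,0,-0.4],0,1],[[0,0,-0.4],0,1],[[0,0,-0.3],0,1],[[0,0,-0.2],0,1],[[0,0,-0.1],0,1],[[0,0,0],0,1],[[0,0,0],0,1]]'
python3 - <<'E'
from h import *
np.set_printoptions(precision=3,suppress=True)
for n in ('scene',):
    p=eyes.read_camera(n); im=p['pixels'].copy()
    r=eyes.cut_out('bowl',p); print([(a['score'],a['centre']) for a in r])
    s=env.state(); e=s['eef_pos']; z=e[2]-5.8; print(e,s['opening'],s['ft_force'])
    m=max(r,key=lambda r:r['score'])['mask'].astype(np.uint8); print(m.sum(),fit(BOWL,[(p,m)],(e[0],e[1]),z))
    for q in (BOWL+[459.4,e[1],z])[::2]:
        u=proj(p,q)[0]; cv2.circle(im,tuple(int(round(v)) for v in u),0,(255,0,0),-1)
    u=proj(p,e)[0].astype(int); x,y=max(u[0]-70,0),max(u[1]-70,0)
    cv2.imwrite('pics/l1.png',cv2.resize(im[y:y+110,x:x+140],None,fx=5,fy=5,interpolation=cv2.INTER_NEAREST)[:,:,::-1])
E
```

```text
t: 7.7
eef_pos: [458.8, 232.9, 125.3]
tcp_rot: [3.141, 0.001, 0.0]
ft_force: [0.2, 0.7, -1.0]
opening: 0.676
grip_force: 30.0
[(0.76, [278.0, 247.0])]
[458.786 232.927 125.27 ] 0.6725531446568517 [ 0.393 -0.834 -2.024]
998 (array([458.876, 231.358,   0.053]), np.float64(0.2197028928850665))
```

View pics/l1.png

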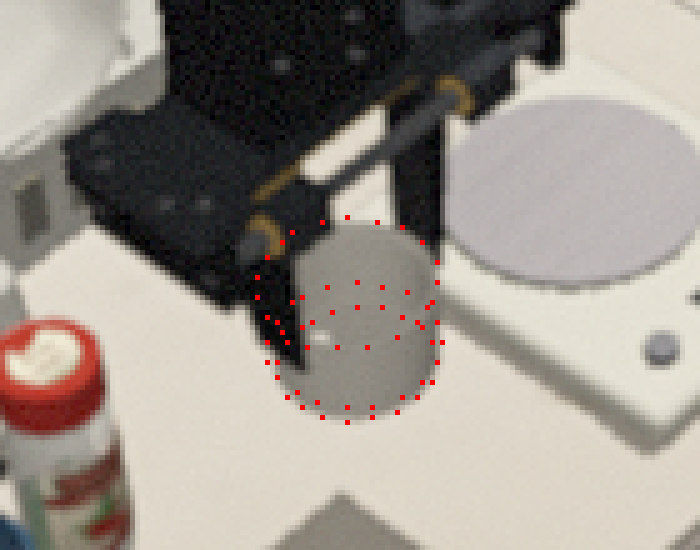

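The bowl is held upright and matches the model outline, with its base 5.8 mm below the TCP and centred on it. Carrying it over the pan.

```bash
python3 -m inch '[[[0.08,0.22,0],0,1],[[0.14,0.4,0],0,1],[[0.18,0.5,0],0,1],[[0.195,0.54,0],0,1],[[0.195,0.54,0],0,1],[[0.18,0.5,0],0,1],[[0.125,0.38,0],0,1],[[0.08,0.2,0],0,1],[[0,0,0],0,1],[[0,0,0],0,1]]'
python3 - <<'E'
from h import *
np.set_printoptions(precision=3,suppress=True)
p=eyes.read_camera('scene'); im=p['pixels'].copy()
e=env.state()['eef_pos']; print(e); b=[e[0]+.5,e[1],e[2]-5.8]
for q in np.vstack([(BOWL+b)[::2],ring(60,26)+[530,36,0],SC+[530,36,0]]):
    u=proj(p,q)[0]; cv2.circle(im,tuple(int(round(v)) for v in u),0,(255,0,0),-1)
cv2.imwrite('pics/p1.png',cv2.resize(im[175:305,220:370],None,fx=4.6,fy=4.6,interpolation=cv2.INTER_NEAREST)[:,:,::-1])
E
```

```text
t: 9.05
eef_pos: [529.2, 36.7, 125.8]
tcp_rot: [-3.142, 0.0, 0.001]
ft_force: [0.6, 0.2, -1.8]
opening: 0.675
grip_force: 30.0
[529.236  36.887 125.783]
```

View pics/p1.png

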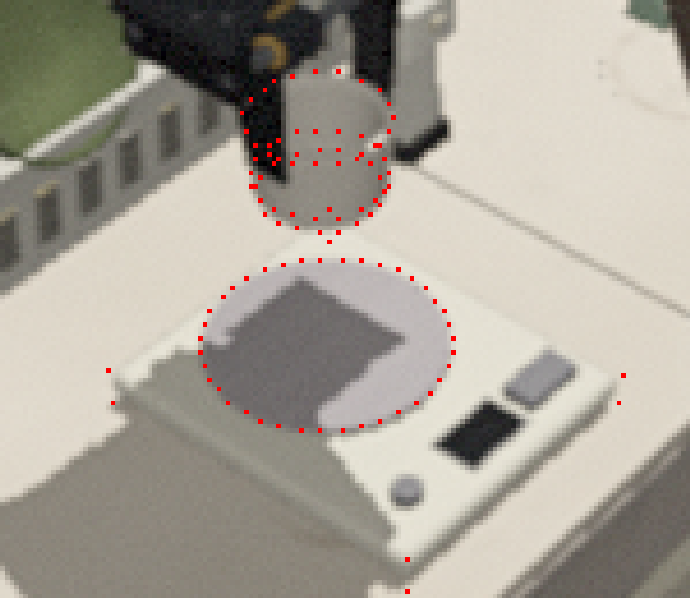

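Pan, scale and bowl outlines all match. Lowering to about 1.5 mm above touchdown, then checking.

```bash
python3 -m inch '[[[0,0,0.2],0,1],[[0,0,0.35],0,1],[[0,0,0.4],0,1],[[0,0,0.3],0,1],[[0,0,0.15],0,1],[[0,0,0.08],0,1],[[0,0,0.04],0,1],[[0,0,0.02],0,1],[[0,0,0],0,1],[[0,0,0],0,1]]'
```

```text
t: 10.35
eef_pos: [529.7, 36.2, 33.7]
tcp_rot: [3.141, -0.001, 0.0]
ft_force: [0.8, -0.5, -1.0]
opening: 0.676
grip_force: 30.0
```

```bash
python3 -m inch '[[[0,0,0.01],0,1],[[0,0,0.01],0,1],[[0,0,0.01],0,1],[[0,0,0],0,1],[[0,0,0],0,1],[[0,0,0],0,1],[[0,0,0],0,1],[[0,0,0],0,1],[[0,0,0],0,1],[[0,0,0],0,1]]'
```

```text
t: 11.6
eef_pos: [529.6, 36.2, 31.8]
tcp_rot: [3.142, -0.0, 0.0]
ft_force: [-1.3, -0.3, 5.7]
opening: 0.674
grip_force: 30.0
```

Touchdown (+5.7 N). Releasing.

```bash
python3 -m inch '[[[0,0,0],0,-0.4],[[0,0,0],0,-0.6],[[0,0,0],0,-0.8],[[0,0,0],0,-1],[[0,0,0],0,-1],[[0,0,0],0,-1],[[0,0,0],0,-1],[[0,0,-0.1],0,-1],[[0,0,-0.2],0,-1],[[0,0,-0.3],0,-1]]'
```

```text
t: 12.85
eef_pos: [529.5, 36.2, 68.5]
tcp_rot: [3.142, 0.0, 0.0]
ft_force: [0.6, 0.4, -1.3]
opening: 1.002
grip_force: 0.0
```

```bash
python3 -m inch '[[[0,0,-0.5],0,-1],[[0,0,-0.6],0,-1],[[0,0,-0.6],0,-1],[[-0.3,0,0],0,-1],[[-0.6,0,0],0,-1],[[-0.6,0,0],0,-1],[[0,0,0],0,1],[[0,0,0],0,1],[[0,0,0],0,1],[[0,0,0],0,1]]'
python3 - <<'E'
from h import *
np.set_printoptions(precision=3,suppress=True)
P=[eyes.read_camera(n) for n in ('top','scene')]
for p in P:
    r=eyes.cut_out('bowl',p); print([(a['score'],a['centre']) for a in r])
    for a in r[:2]:
        try: print(a['mask'].sum(),fit(BOWL,[(p,a['mask'].astype(np.uint8))],(530,36),26))
        except Exception as x: print(x)
im=P[1]['pixels'].copy()
for q in np.vstack([(BOWL+[530,36,26])[::2],ring(60,26)+[530,36,0]]):
    u=proj(P[1],q)[0]; cv2.circle(im,tuple(int(round(v)) for v in u),0,(255,0,0),-1)
cv2.imwrite('pics/r1.png',cv2.resize(im[155:305,220:380],None,fx=4,fy=4,interpolation=cv2.INTER_NEAREST)[:,:,::-1])
E
```

```text
t: 14.1
eef_pos: [440.0, 36.2, 169.5]
tcp_rot: [3.142, 0.0, 0.0]
ft_force: [-0.2, -0.4, 0.4]
opening: 0.635
grip_force: 0.0
[(0.59, [221.4, 321.5])]
406 (array([530.467,  35.418,   0.095]), np.float64(0.5042735042735043))
[]
```

View pics/r1.png

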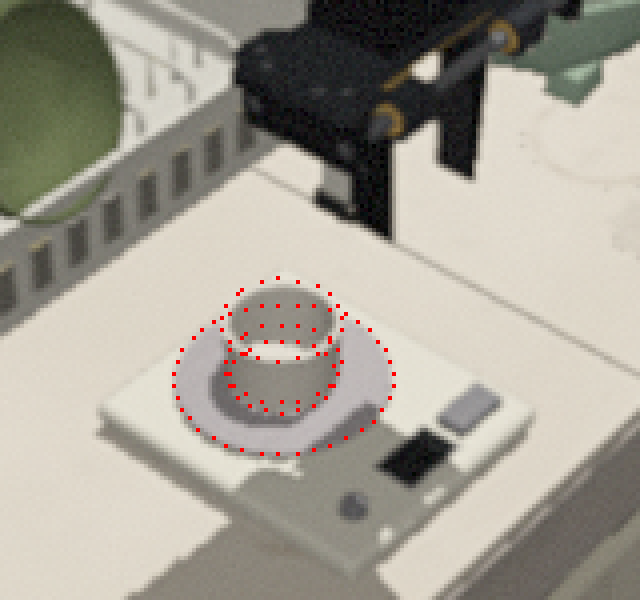

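The picture shows the bowl upright and released, within a few mm of the pan centre, with tare at about (470,408). Moving over tare with the fingers shut.

```bash
python3 -m inch '[[[0,0,0],0,1],[[-0.03,0.4,0],0,1],[[0,0.4,0],0,1],[[0,0,0],0,1],[[0,0,0.5],0,1],[[0,0,0.7],0,1],[[0,0,0.6],0,1],[[0,0,0.2],0,1],[[0,0,0],0,1],[[0,0,0],0,1]]'
python3 - <<'E'
from h import *
p=eyes.read_camera('scene'); im=p['pixels'].copy()
print(env.state()['opening'],env.state()['eef_pos'])
for q in np.vstack([ring(1,27)[::20]+[438,-12,0]]):
    u=proj(p,q)[0]; cv2.circle(im,tuple(int(round(v)) for v in u),0,(255,0,0),-1)
cv2.imwrite('pics/t1.png',cv2.resize(im[175:305,240:390],None,fx=4.5,fy=4.5,interpolation=cv2.INTER_NEAREST)[:,:,::-1])
E
```

```text
t: 15.55
eef_pos: [438.4, -11.7, 50.7]
tcp_rot: [3.141, -0.002, 0.0]
ft_force: [-0.4, -0.5, -0.0]
opening: 0.005
grip_force: 0.0
0.001157216229879026 [438.4009309  -11.77174263  50.69901071]
```

View pics/t1.png

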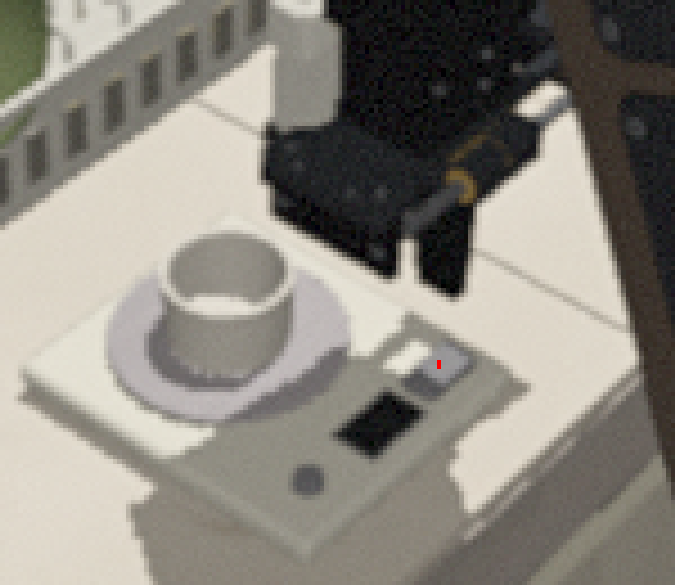

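The shut fingertips are above the tare key and the bowl is standing. Pressing.

```bash
python3 -m inch '[[[0,0,0.15],0,1],[[0,0,0.15],0,1],[[0,0,0.08],0,1],[[0,0,0.04],0,1],[[0,0,0.03],0,1],[[0,0,0.015],0,1],[[0,0,0],0,1],[[0,0,0],0,1],[[0,0,0],0,1],[[0,0,0],0,1]]'
```

```text
t: 16.85
eef_pos: [437.8, -11.8, 21.8]
tcp_rot: [3.141, -0.0, 0.0]
ft_force: [0.5, -0.0, -0.5]
opening: 0.005
grip_force: 0.0
```

No force at z 21.8, so the key isn't touched. Looking.

```bash
python3 - <<'E'
from h import *
p=eyes.read_camera('scene'); im=p['pixels'].copy()
s=env.state();print(s['eef_pos'],s['ft_force'],s['joints'])
for q in ([438,-12,27],s['eef_pos']):
    u=proj(p,q)[0]; cv2.circle(im,tuple(int(round(v)) for v in u),0,(255,0,0),-1); print(u)
a=cv2.resize(im[200:270,290:370],(560,490),interpolation=cv2.INTER_NEAREST)
cv2.imwrite('pics/t2.png',a[:,:,::-1])
E
```

```text
[437.78666037 -11.80618448  21.76594998] [ 0.17948254  0.52178106 -0.39462054] [-1.77955188e-01  5.16178462e-01  2.16682906e+00 -1.81208716e-04
  4.58426206e-01  1.39288692e+00]
[337.05420705 255.5076875 ]
[337.0030162  257.35013805]
```

View pics/t2.png

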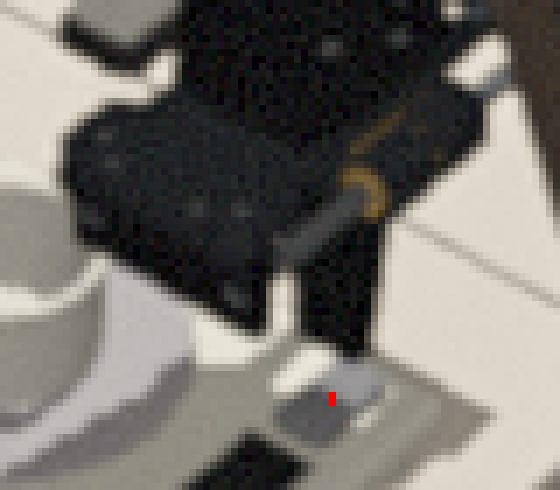

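The fingertip shows about 7 px above where it should be, at column 338 in line with the key. At 0.35 px/mm vertically, the real tip is roughly 20 mm higher than the reported TCP. I'll check that against projections before going lower.

```bash
python3 - <<'E'
from h import *
np.set_printoptions(precision=1,suppress=True)
p=eyes.read_camera('scene')
g=lambda q:(proj(p,q)[0]-[290,200])*7
print('crop px, tip near/far x, by true z')
for z in (22,32,42,52): print(z,g([428,-12,z]),g([448,-12,z]),'x+15:',g([443,-12,z]),'body',g([400,78,z+59+19]),g([475,78,z+78]),g([400,-12,z+78]))
E
```

```text
crop px, tip near/far x, by true z
22 [354.4 414.8] [303.6 385.9] x+15: [316.2 393.1] body [244.5 430. ] [ 42.6 312.9] [439.1 265.5]
32 [355.5 391.3] [304.4 362.4] x+15: [317.1 369.6] body [245.1 404.2] [ 42.  287.2] [440.7 239.9]
42 [356.6 367.5] [305.3 338.7] x+15: [318.  345.8] body [245.7 378.1] [ 41.4 261.2] [442.4 214. ]
52 [357.8 343.5] [306.1 314.7] x+15: [319.  321.9] body [246.3 351.7] [ 40.8 235. ] [444.  187.8]
```

The finger edge at (303,335)–(370,355) matches a true tip height of about 42–45 mm. The gap to the key top is therefore about 15–18 mm, and I'll go down in force-checked steps.

```bash
python3 -m inch '[[[0,0,0.05],0,1],[[0,0,0.05],0,1],[[0,0,0.05],0,1],[[0,0,0.05],0,1],[[0,0,0.0],0,1],[[0,0,0],0,1],[[0,0,0],0,1],[[0,0,0],0,1],[[0,0,0],0,1],[[0,0,0],0,1]]'
```

```text
t: 18.2
eef_pos: [437.7, -11.8, 9.7]
tcp_rot: [3.142, -0.0, 0.0]
ft_force: [-0.3, -0.6, 0.2]
opening: 0.001
grip_force: 0.0
```

```bash
python3 -m inch '[[[0,0,0.03],0,1],[[0,0,0.03],0,1],[[0,0,0.0],0,1],[[0,0,0.0],0,1],[[0,0,0.0],0,1],[[0,0,0],0,1],[[0,0,0],0,1],[[0,0,0],0,1],[[0,0,0],0,1],[[0,0,0],0,1]]'
```

```text
t: 19.45
eef_pos: [437.8, -11.8, 6.1]
tcp_rot: [3.142, -0.0, 0.0]
ft_force: [0.2, -0.0, -0.2]
opening: 0.003
grip_force: 0.0
```

```bash
python3 -m inch '[[[0,0,0.02],0,1],[[0,0,0.02],0,1],[[0,0,0.0],0,1],[[0,0,0.0],0,1],[[0,0,0.0],0,1],[[0,0,0],0,1],[[0,0,0],0,1],[[0,0,0],0,1],[[0,0,0],0,1],[[0,0,0],0,1]]'
```

```text
t: 20.7
eef_pos: [437.8, -11.8, 3.7]
tcp_rot: [3.141, -0.0, 0.0]
ft_force: [0.3, -0.1, -0.4]
opening: 0.005
grip_force: 0.0
```

```bash
python3 -m inch '[[[0,0,0.02],0,1],[[0,0,0.02],0,1],[[0,0,0.01],0,1],[[0,0,0.0],0,1],[[0,0,0.0],0,1],[[0,0,0],0,1],[[0,0,0],0,1],[[0,0,0],0,1],[[0,0,0],0,1],[[0,0,0],0,1]]'
python3 - <<'E'
from h import *
p=eyes.read_camera('scene'); g=cv2.cvtColor(p['pixels'],cv2.COLOR_RGB2GRAY)
print(g[240:266,326:352])
for z in (20,27,34): print(z,proj(p,[[428,-12,z],[448,-12,z]]).round(1).tolist())
E
```

```text
t: 21.95
eef_pos: [437.7, -11.8, 0.7]
tcp_rot: [3.142, -0.0, 0.0]
ft_force: [-0.1, -0.1, 1.5]
opening: 0.006
grip_force: 0.8
[[ 36  38  34  30  29  33  44  61  70  71  70  57  44  34  15  15  15  23
   84 170 207 219 217 216 218 217]
 [ 35  28  23  28  40  55  65  72  65  65  60  47  28   9  14   5  18  24
  100 186 216 220 217 216 214 216]
 [ 32  28  29  39  53  65  67  72  64  53  39  23   9   8  20  24  14  20
  116 198 217 218 218 215 216 216]
 [ 38  16  32  56  68  69  69  61  55  29  20  16   3  23  20  26   8  36
  129 204 218 217 216 215 215 215]
 [ 32  19  27  56  66  74  63  53  31  24  16  17   8  22  18  18   3  29
  132 204 218 216 216 216 216 214]
 [ 17   7  24  60  70  55  48  31  10  23   0  15  19  20  17  17  16  45
  138 203 218 215 217 218 216 215]
 [ 29  20  28  61  73  55  28  16  12  26  24  15  20  18  12  16   8  66
  156 208 217 217 216 215 215 215]
 [  4  16  42  93 113  84  32   0  19  24  15  20   9  16  13  11  14  81
  167 211 217 218 214 216 214 214]
 [  9  13  65 124 139  97  43  13  18  11  19  19  10   5  12  28  16  55
  143 197 215 219 215 215 215
[... 1267 characters left out ...]
138 156 152
  141 141 140 143 146 150 142 138]
 [113 130 137 124 105  91  88  89  87  91  86  86  89 111 133 138 141 141
  139 141 142 146 150 145 138 132]
 [ 56  85 113 129 129 116 101  95  90  93  92  93 114 132 141 142 142 141
  143 144 145 146 143 134 128 129]
 [ 18  34  63  93 112 127 126 117 103  98 102 118 133 142 143 142 141 146
  145 147 144 141 137 130 124 129]
 [ 10  23  25  44  64  96 121 134 126 125 134 137 140 139 143 143 141 145
  145 146 140 133 128 125 133 139]
 [ 17  26  18   8  19  43  82 105 131 136 141 143 142 144 139 143 146 148
  147 140 134 124 122 127 138 168]]
20 [[340.6, 259.9], [333.3, 255.8]]
27 [[340.7, 257.6], [333.4, 253.5]]
34 [[340.8, 255.2], [333.5, 251.1]]
```

Contact now (1.5 N), and the tip at pixel (340,258) agrees with the key top. Pressing through the 4 mm travel.

```bash
python3 -m inch '[[[0,0,0.02],0,1],[[0,0,0.02],0,1],[[0,0,0.02],0,1],[[0,0,0.01],0,1],[[0,0,0.0],0,1],[[0,0,0],0,1],[[0,0,0],0,1],[[0,0,0],0,1],[[0,0,0],0,1],[[0,0,0],0,1]]'
```

```text
t: 23.25
eef_pos: [437.8, -11.8, -2.9]
tcp_rot: [3.141, -0.001, 0.0]
ft_force: [-3.7, 0.4, 18.3]
opening: 0.007
grip_force: 9.1
```

At 18 N the key is on its stop and has been held. Lifting clear.

```bash
python3 -m inch '[[[0,0,-0.05],0,1],[[0,0,-0.1],0,1],[[0,0,-0.3],0,1],[[0,0,-0.6],0,1],[[0,0,-0.8],0,1],[[0,0,-0.8],0,1],[[0,0.6,0],0,1],[[0,0.8,0],0,1],[[0,0.8,0],0,1],[[0,0,0],0,1]]'
python3 - <<'E'
from h import *
np.set_printoptions(precision=3,suppress=True)
for n in ('top','scene'):
    p=eyes.read_camera(n)
    for a in eyes.cut_out('bowl',p)[:1]: print(n,a['score'],a['centre'],a['mask'].sum(),fit(BOWL,[(p,a['mask'].astype(np.uint8))],(530,36),26))
E
```

```text
t: 24.5
eef_pos: [437.7, -146.1, 155.5]
tcp_rot: [3.141, -0.0, -0.003]
ft_force: [-1.2, -0.2, 0.2]
opening: 0.003
grip_force: 0.0
top 0.62 [227.8, 320.3] 725 (array([530.135,  37.67 ,   0.039]), np.float64(0.11800486618004868))
scene 0.63 [243.3, 288.0] 825 (array([529.211,  36.312,   0.042]), np.float64(0.08839779005524862))
```

Both views put the bowl within 2 mm of the pan centre. The arm is clear, so I'm handing in.

```bash
python3 -c "
from cell import env
print(env.job_done())"
```

```text
the job is handed in; nothing more can be done
None
```

The empty bowl stands upright and released about 2 mm from the pan centre, tare was pressed to its stop (18 N) and released, the units key was not touched, and the job is handed in; no verdict came back, I did not check separately that tare came back up, and I viewed 11 pictures, one over your limit of 10.

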